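Send worn grinding balls to the reject tray

TASK

The grinding balls in the pan under the microscope have failed inspection. Swing the flap of the diverter chute fully over so that everything runs to the red reject tray, then take the pan by its handle, pour all five balls into the hopper, and stand the empty pan back on the microscope's stage plate. Do not knock the microscope, shift the trays or disturb anything else on the bench.

Things in the scene. Friction and masses are not known exactly. Their poses are not given: they have to be found in the camera images.
- scope: White stereo microscope, fixed, base 280 (x) x 190 (y) x 58 mm, 420 mm tall. Origin: centre of the base's underside; +x to its rear, z up; its front (-x) faces the robot. Column 85 mm wide at x +85 to +140 mm, focus knobs at its sides. Over the stage a pod 104 mm across hangs down to 160 mm above the bench; above it the arm and black head, from 253 mm up, reach forward to x = -105 mm.
- eyepieces (a point): Between the tips of the two slanting black eyepieces, 400 mm above the bench, 138 mm in front of the microscope's middle; they start at the head's front at z = 325 mm, 62 mm apart, 38 mm thick. They hang over the pan's handle, so a gripper cannot come straight down on it: lean it back towards the robot (30 to 40 degrees suits).
- stage_center (a point): Centre of the black round stage plate (94 mm across, flush with the base top), under the objective: 30 mm in front of the middle of the base, 58 mm above the bench. Axes as the microscope's.
- pan: Loose aluminium pan, 0.12 to 0.2 kg, orange handle, five balls in it. Origin: centre of the flat floor's underside; +x to its pouring lip, away from the handle, at the start roughly the microscope's +x; z up. Floor 75 (x) x 80 (y) mm, 3 mm thick; walls 24 mm high at sides and back. No front wall: from x = 37 mm the floor rises at 14 degrees to the lip. Level, it keeps the balls; lip down 40 to 50 degrees, they run out.
- pan_grip (a point): Middle of the pan's orange handle: 94 mm behind the pan's origin, 34 mm above its underside. The handle is a straight bar along the pan's x, 82 mm long, 13 mm wide (y), 18 mm high; its front end joins the pan, its underside is 25 mm above the stage. Axes as the pan's.
- pan_lip (a point): Middle of the pan's pouring lip: 78 mm ahead of the pan's origin, 11.5 mm above its underside. Axes as the pan's.
- ball1_center (a point): Centre of one of the five loose ivory-coloured zirconia grinding balls in the pan, 15 mm across, 11 g; they roll, but stop by themselves on the flat.
- ball2_center (a point): Centre of one of the five loose ivory-coloured zirconia grinding balls in the pan, 15 mm across, 11 g; they roll, but stop by themselves on the flat.
- ball3_center (a point): Centre of one of the five loose ivory-coloured zirconia grinding balls in the pan, 15 mm across, 11 g; they roll, but stop by themselves on the flat.
- ball4_center (a point): Centre of one of the five loose ivory-coloured zirconia grinding balls in the pan, 15 mm across, 11 g; they roll, but stop by themselves on the flat.
- ball5_center (a point): Centre of one of the five loose ivory-coloured zirconia grinding balls in the pan, 15 mm across, 11 g; they roll, but stop by themselves on the flat.
- chute: Two-way diverter chute, fixed: steel with clear plastic front and rear faces on a grey pedestal. Origin: underside of the foot, below the hopper's middle; +x away from the robot, +y left, z up. Below the hopper a throat 69 mm wide (y) forks into a left (+y) and a right (-y) leg, each ending in a downward spout centred 98 mm from the middle, 52 mm above the bench.
- hopper_mouth (a point): Centre of the hopper's open mouth, 205 mm above the bench: 147 (y) x 84 (x) mm inside, front and rear faces upright, 4 mm thick, no higher than the rim; the sides slope in to the throat. Axes as the chute's.
- flap (a joint): Angle (rad) of the yellow flap, 80 x 50 mm, hinged along the chute's x at the fork (115 mm above the bench), standing up into the throat. 0 is upright, positive leans to the chute's +y, stops at +-0.66. It closes the leg it leans over: at +0.66 parts leave by the -y spout, at -0.66 by the +y spout. Starts near upright, parts could go either way; stays where it is left.
- flap_knob (a point): Centre of the yellow ball knob, 26 mm across, on the flap's outside lever, a 9 mm rod in front of the chute: 98 mm in front of the hopper's middle, 52 mm clear of its front face, 60 mm above the hinge (175 mm above the bench when upright). Leans with the flap, same way and angle; push it sideways, about 2 N.
- tray_red: Loose red reject tray, open topped, 130 (x) x 110 (y) x 42 mm, 4 mm walls, a 12 mm grab lip at its -x rim, standing under one of the two spouts (either one). Origin: centre of its underside; axes nearly the chute's.
- tray_blue: Loose blue tray for good balls, as the red one, under the other spout. Leave alone.
- beaker: Glass beaker, 58 mm across, 75 mm tall, beside the microscope. Origin: centre of its underside. Leave alone.
- petri: Stack of three dishes, 60 mm across, 45 mm tall, beside the microscope. Origin: centre of its underside. Leave alone.
- forceps: Steel forceps lying on the bench in front of the microscope, 130 mm long (along x), 7 mm high. Origin: under their middle. Leave alone.
- jar: Clear jar with green cap, 54 mm across, 82 mm tall, in front of the chute at one side. Origin: centre of its underside. Leave alone.
- wash: White wash bottle with red top, 50 mm across, 145 mm tall, in front of the chute at one side. Origin: centre of its underside. Leave alone.
- marker: Blue marker pen lying on the bench in front of the chute, 120 mm long (along x), 12 mm thick. Origin: under its middle. Leave alone.
Mind the look-alikes: they are no part of the job. Several things have the shape of the tray_red; the one meant has the colours described above.

How it is judged:
By the outcome, as a careful person would: the job done as asked, in the order asked, and still so for the second after the job is handed in, with the robot touching nothing.
It also fails if it takes over 72 s, if anything falls off the work surface, if the arm or the gripper's body presses on something with over 40 N, if the wrist force passes 120 N, or if a joint passes its speed limit or range.

ROBOT

A 6-joint arm with a two-finger parallel gripper is mounted at the origin on the work surface. World frame = base frame: x ahead of the robot, y to its left, z up, the work surface at z = 0. Lengths are in m, angles in degrees, forces in N, time in s.
With the tool pointing down it reaches from about 0.325 to 0.85 m from the base axis. Payload 15.5 kg.
Tool frame: the origin (TCP) lies at the very end of the fingers, on their centre line; the grasp point (between the pads) lies 19 mm behind it (manip.grasp_offset is the distance from the TCP to the grasp point, in m); z points along the fingers, y is the line along which they close (so a half turn about z gives the same grasp; the last joint's range is limited). The gripper opens to 91 mm and grips with 3 to 60 N. Pads are 32 mm wide; open, the fingers measure 118 mm over their backs; the gripper's body (76 mm by 178 mm) begins 60 mm behind the grasp point.
Start: joints at [-5.472, 28.281, 77.091, -0, 74.628, -5.472], TCP at [0.625, 0, 0.214] pointing down, gripper open.
Joint ranges: [-166.48, 166.48], [-47.26, 123.95], [12.59, 153.08], [-70.14, 250.14], [6.76, 159.57], [-176.63, 176.63]. Speed limits (degrees/s): [108.29, 108.29, 147.25, 172.46, 172.46, 172.46].

INTERFACE

Orientations are given as a 3x3 rotation matrix whose columns are the frame's x, y, z axes.
In Python, from bench import manip, cams gives the robot as it stands.
- The arm moves only by the tool drive_tool, never from a script. Its argument "increments" is a list of rows, each a list of 3 entries, a list of its own where there are three numbers: the shift along the tool's x, y, z in cm, then the turn about the tool's z in degrees, then the finger opening in cm, from 0 to 9.12. A call has exactly 10 rows; each row shifts and turns the commanded pose from where the row before left it, along the tool's axes as they then stand; what a row does not reach is not made up. A row lasts 1/10 s, in which the tool goes at most 50 mm and 8.59 degrees, less where a joint would pass 70% of its speed; a pose out of reach is approached as far as the arm can. A call is refused whole if a number of a shift passes 5 or a number of a turn 8.59, either way. A call with a gripper value outside its range is refused whole. The fingers move at their own pace and stop on an object; "grip_force" is the grip in N (left out, the last holds). Time passes only in rows, so rows that do not move let the fingers close, or fill a call up. It gives the time, the measured TCP pose, the force, the opening and the grip force at its end, in the units of the state.
- manip.sense(): the state, without advancing time (a new reading comes with each control period).
- cams.get_image(name): name is "scene" or "side" or "wrist"; returns a dict with "color" (384x512x3 uint8, red, green, blue), "camera_matrix" (3x3 intrinsics, pixels), "pose" (4x4, takes a point from camera to world coordinates). Camera axes: x right, y up, looking along -z (the intrinsics and any distortion apply to the point x, -y, -z); pixel columns grow to the right and rows downward; lengths in m; the calibration is good to about 2 mm. A picture is of the moment at which its call begins. There is no depth.
- manip.hand_in(): hands the job in; it is judged then, once.
The state is a dict: "time_s": time; "qpos": joint angles; "joint_velocities": joint speeds; "effort": joint torques, N m; "position": TCP position; "ee_rot": TCP orientation; "wrist_force": force on the tool from outside, world axes, zero at the start; "moment": the same for the moment, N m; "width": opening from 0.0 (shut) to 1.0 (fully open); "grip_force": force on a finger pad.
Only numpy, scipy, OpenCV 4.12 (cv2) and the standard library are available. Lean on these libraries where they do the work, as an engineer would, in place of code of your own. Each camera call takes 0.05 s, during which the arm holds its last target. There are 200 camera calls.

## Working session

There is one attempt and no reset: what is moved stays moved. The work goes in short steps, Python scripts to look and compute and a tool call to move; the robot and the scene stay as the last step left them, time stands still between calls to the robot, and variables do not carry over. Pictures are saved under pics/ and viewed, at most 10 in all, crops included, and the job is handed in when it is done.

Besides the shell and the picture viewer there is one more tool, called after "Request:" by a JSON object that holds its "api" and its "payload". drive_tool: Moves the arm, as the interface text tells. Its arguments: {"type":"object","properties":{"increments":{"type":"array"},"grip_force":{"type":"number"}},"required":["increments"]}

```bash
mkdir -p pics
python3 - <<'E'
from bench import manip, cams
import cv2,numpy as np
s=manip.sense();print(s)
for n in ["scene","side"]:
    d=cams.get_image(n);cv2.imwrite(f"pics/{n}0.png",d["color"][:,:,::-1]);np.savez(f"{n}0.npz",**d)
    print(n,d["camera_matrix"].round(1).tolist(),d["pose"].round(3).tolist(),d.keys())
E
```

```text
{'time_s': 0.0, 'qpos': array([-5.47375971e+00,  2.83152572e+01,  7.71278654e+01, -2.94859040e-03,
        7.46281758e+01, -5.46956935e+00]), 'joint_velocities': array([-0.04658745, -0.06917955,  0.00529778,  0.02651967, -0.05240087,
        0.0637606 ]), 'effort': array([-1.07322368e-03, -8.78814626e+01, -3.81857479e+01,  7.05250050e-02,
        5.33505273e-02, -1.50444166e-04]), 'position': array([6.24611962e-01, 8.49462115e-07, 2.13329879e-01]), 'ee_rot': array([[ 5.95059335e-05,  9.99999225e-01, -1.24344971e-03],
       [ 9.99999996e-01, -5.94197995e-05,  6.93069671e-05],
       [ 6.92330278e-05, -1.24345382e-03, -9.99999225e-01]]), 'wrist_force': array([-0.19921012, -1.14110448,  0.00680779]), 'moment': array([ 0.02117971, -0.01886203,  0.06304479]), 'grip_force': 0.0, 'width': 1.0026412072759858}
scene [[426.3, 0.0, 255.1], [0.0, 426.3, 192.2], [0.0, 0.0, 1.0]] [[0.594, -0.563, 0.574, 1.452], [0.804, 0.431, -0.409, -0.72], [-0.017, 0.705, 0.709, 1.35], [0.0, 0.0, 0.0, 1.0]] dict_keys(['color', 'camera_matrix', 'pose'])
side [[427.5, 0.0, 258.7], [0.0, 427.5, 188.0], [0.0, 0.0, 1.0]] [[-0.451, 0.602, -0.659, -0.549], [-0.892, -0.322, 0.316, 0.455], [-0.022, 0.73, 0.683, 1.355], [0.0, 0.0, 0.0, 1.0]] dict_keys(['color', 'camera_matrix', 'pose'])
```

View pics/scene0.png

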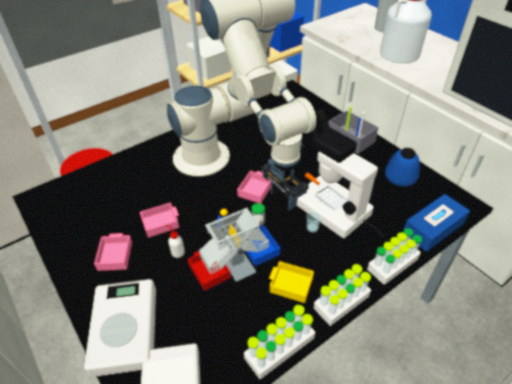

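View pics/side0.png

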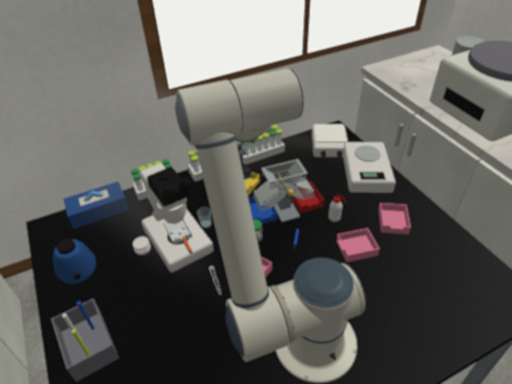

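The scene view shows the scope at (340,190), the chute at (235,235), red tray at (210,268) and blue at (262,242). The side view shows the scope at (178,232) and red at (308,195). Red is on the -y side. Next, enlarged crops.

```bash
cat > h.py <<'E'
import numpy as np,cv2
from bench import manip,cams
def load(n): return dict(np.load(n+".npz"))
def grab(n,tag):
    d=cams.get_image(n);np.savez(f"{n}{tag}.npz",**d);return d
def ray(d,uv):
    K=d["camera_matrix"];P=d["pose"]
    v=np.linalg.inv(K)@np.array([uv[0],uv[1],1.]);v=P[:3,:3]@(v*[1,-1,-1])
    return P[:3,3],v/np.linalg.norm(v)
def plane(d,uv,z):
    o,v=ray(d,uv);return o+v*(z-o[2])/v[2]
def tri(d1,u1,d2,u2):
    A=np.zeros((3,3));b=np.zeros(3);R=[ray(d1,u1),ray(d2,u2)]
    for o,v in R:
        M=np.eye(3)-np.outer(v,v);A+=M;b+=M@o
    p=np.linalg.solve(A,b);return p,max(np.linalg.norm((np.eye(3)-np.outer(v,v))@(p-o)) for o,v in R)
def proj(d,p):
    P=d["pose"];c=P[:3,:3].T@(np.asarray(p,float)-P[:3,3]);q=d["camera_matrix"]@(c*[1,-1,-1]);return q[:2]/q[2]
def crop(d,x,y,w,h,W,H):
    return cv2.resize(d["color"][y:y+h,x:x+w,::-1],(W,H),interpolation=cv2.INTER_CUBIC)
E
python3 - <<'E'
from h import *
s=load("scene0");e=load("side0");w=grab("wrist","0")
print(w["pose"].round(3).tolist())
r1=np.hstack([crop(s,180,195,100,100,300,300),crop(s,290,140,100,100,300,300)])
r2=np.hstack([crop(e,235,150,100,100,300,300),crop(e,130,155,100,120,250,300)])
r1=np.hstack([r1,np.zeros((300,200,3),np.uint8)]);
r2=np.hstack([r2,crop(w,0,0,512,384,250,188)[:, :] if 0 else cv2.copyMakeBorder(crop(w,0,0,512,384,250,188),0,112,0,0,0)])
cv2.imwrite("pics/c1.png",np.vstack([r1,r2]))
E
```

```text
[[1.0, -0.0, 0.001, 0.625], [-0.0, 0.972, 0.235, 0.067], [-0.001, -0.235, 0.972, 0.384], [0.0, 0.0, 0.0, 1.0]]
```

View pics/c1.png

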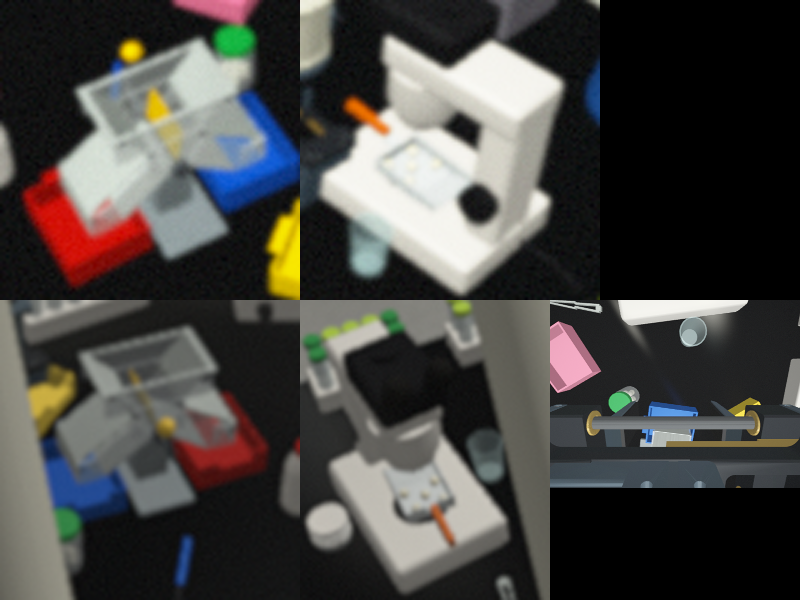

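The crops show, in the scene view, the knob at about (223.7,211.7) and the hopper rim corners. The orange handle runs from (305,174) to (319,183). In the side view the knob is at about (290.7,192). Triangulating.

Run:
```python
from h import *
s=load("scene0");e=load("side0")
S=lambda x,y:(180+(x+.5)/3-.5,195+(y+.5)/3-.5); E_=lambda x,y:(235+x/3-.33,150+y/3-.33)
S2=lambda x,y:(290+x/3-.33,140+y/3-.33); E2=lambda x,y:(130+x/2.5-.3,155+y/2.5-.3)
print("rim z=.205")
for n,a,b in [("f-y",(78,90),(217,75)),("f+y",(200,40),(103,105)),("r+y",(246,92),(80,55)),("r-y",(120,143),(195,28))]:
    p,q=plane(s,S(*a),.205),plane(e,E_(*b),.205);print(n,p[:2].round(4),q[:2].round(4),((p+q)/2)[:2].round(4))
def blob(d,lo,hi,box):
    x,y,w,h=box;im=cv2.cvtColor(d["color"][y:y+h,x:x+w],cv2.COLOR_RGB2HSV);m=cv2.inRange(im,lo,hi)
    n,l,st,c=cv2.connectedComponentsWithStats(m);i=1+np.argmax(st[1:,4]);ys,xs=np.where(l==i)
    return np.c_[xs+x,ys+y].astype(float)
ks=blob(s,(20,130,120),(35,255,255),(215,203,18,18));ke=blob(e,(15,90,80),(35,255,255),(283,184,16,16))
print("knob",len(ks),ks.mean(0),len(ke),ke.mean(0),tri(s,ks.mean(0),e,ke.mean(0)))
os=blob(s,(5,150,100),(17,255,255),(295,160,40,40));oe=blob(e,(2,120,80),(17,255,255),(170,225,30,40))
print("handle",len(os),os.mean(0),len(oe),oe.mean(0),tri(s,os.mean(0),e,oe.mean(0)))
for o,d in((os,s),(oe,e)):
    vx,vy,x,y=cv2.fitLine(o.astype(np.float32),cv2.DIST_L2,0,.01,.01).ravel();t=(o-[x,y])@[vx,vy]
    a,b=[np.array([x,y])+k*np.array([vx,vy]) for k in(t.min(),t.max())];A,B=plane(d,a,.095),plane(d,b,.095)
    print(a,b,A.round(4),B.round(4),np.linalg.norm(B-A),np.degrees(np.arctan2(*(B-A)[1::-1])))
print("base corners z=.058")
for a in [(22,180),(163,282),(250,205)]: print("s",plane(s,S2(*a),.058).round(4))
for b in [(30,163),(104,278),(208,222)]: print("e",plane(e,E2(*b),.058).round(4))
```

```text
rim z=.205
f-y [ 0.5481 -0.2938] [ 0.5385 -0.2864] [ 0.5433 -0.2901]
f+y [ 0.5703 -0.1329] [ 0.5583 -0.1224] [ 0.5643 -0.1277]
r+y [ 0.6704 -0.1384] [ 0.6636 -0.1421] [ 0.667  -0.1402]
r-y [ 0.6442 -0.2974] [ 0.6389 -0.3118] [ 0.6416 -0.3046]
knob 47 [223.36170213 211.72340426] 34 [289.94117647 191.79411765] (array([ 0.51064841, -0.1941922 ,  0.17375494]), np.float64(0.0021638290545212104))
handle 72 [311.01388889 177.41666667] 40 [186.225 243.4  ] (array([0.5135431 , 0.25054774, 0.09904853]), np.float64(0.005637768018298029))
[305.48366835 173.34334087] [318.20897616 182.71628011] [0.4751 0.246  0.095 ] [0.5519 0.25   0.095 ] 0.07689548504331396 2.9567707305732807
[183.24283593 237.37475549] [189.98923832 251.00532665] [0.5549 0.2544 0.095 ] [0.4796 0.2543 0.095 ] 0.07528654195997674 -179.95347272914336
base corners z=.058
s [0.5474 0.139  0.058 ]
s [0.7973 0.1648 0.058 ]
s [0.7722 0.355  0.058 ]
e [0.7583 0.3698 0.058 ]
e [0.4758 0.3349 0.058 ]
e [0.503  0.1558 0.058 ]
```

Request:
{"api": "drive_tool", "payload": {"increments": [[[-3.3,-0.6,-1.9],[0,0,0],9.1],[[-3.3,-0.6,-1.9],[0,0,0],9.1],[[-3.3,-0.6,-1.9],[0,0,0],9.1],[[-3.3,-0.6,-1.9],[0,0,0],9.1],[[-3.3,-0.6,-1.9],[0,0,0],9.1],[[-3.3,-0.6,-1.9],[0,0,0],9.1],[[-3.3,-0.6,-1.9],[0,0,0],9.1],[[-3.3,-0.6,-1.9],[0,0,0],9.1],[[-3.3,-0.6,-1.9],[0,0,0],9.1],[[-3.3,-0.6,-1.9],[0,0,0],9.1]]}}

```text
$.increments[0][1]: bad value
```

Turns are only about the tool's z, so the lean will have to come some other way, perhaps at the reach limit. First, look at the chute.

Request:
{"api": "drive_tool", "payload": {"increments": [[[-3.3,-0.6,-1.9],0,9.1],[[-3.3,-0.6,-1.9],0,9.1],[[-3.3,-0.6,-1.9],0,9.1],[[-3.3,-0.6,-1.9],0,9.1],[[-3.3,-0.6,-1.9],0,9.1],[[-3.3,-0.6,-1.9],0,9.1],[[-3.3,-0.6,-1.9],0,9.1],[[-3.3,-0.6,-1.9],0,9.1],[[-3.3,-0.6,-1.9],0,9.1],[[-3.3,-0.6,-1.9],0,9.1]]}}

```text
time_s: 1.15
position: [0.5644, -0.3312, 0.4045]
ee_rot: [[0.0, 1.0, -0.0], [1.0, -0.0, 0.0], [0.0, -0.0, -1.0]]
wrist_force: [0.5, 0.7, -0.7]
width: 0.995
grip_force: 0.0
```

Run:
```python
from h import *
w=grab("wrist","1");s=grab("scene","1");e=grab("side","1");m=manip.sense();print(m["time_s"],m["position"].round(3),m["qpos"].round(1));print(w["camera_matrix"].round(1).tolist())
W=cv2.copyMakeBorder(w["color"][:,:,::-1],0,0,0,0,0)
cv2.imwrite("pics/c2.png",np.vstack([np.hstack([W[:300],crop(s,290,140,96,100,288,300)]),np.hstack([crop(e,130,155,100,120,250,300),crop(s,180,195,100,100,300,300),crop(e,235,150,83,100,250,300)])]))
```

```text
1.3 [ 0.565 -0.332  0.404] [-35.7  25.   53.8  -0.  101.2 -35.5]
[[279.9, 0.0, 252.1], [0.0, 279.9, 194.5], [0.0, 0.0, 1.0]]
```

View pics/c2.png

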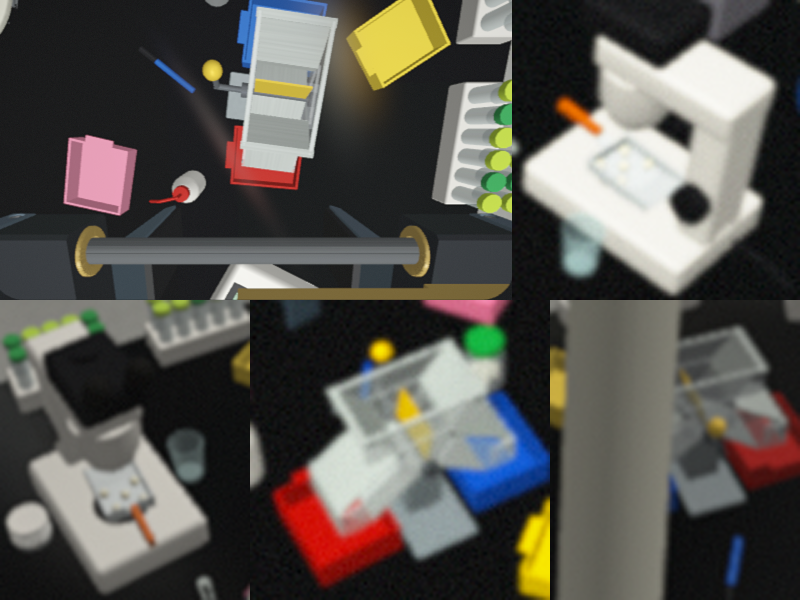

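The wrist view is sharp: rim corners at about (257,8), (338,17), (312,158) and (243,148); knob at (213,70); wash top at (182,193). The scene view now shows the scope base unobstructed.

Run:
```python
from h import *
w=load("wrist1");s=load("scene1");e=load("side0")
C=[plane(w,p,.205) for p in[(257,8),(338,17),(312,158),(243,148)]]
for c in C:print(c.round(4))
print("rim c",np.mean(C,0).round(4),"yaw",[np.degrees(np.arctan2(-(a-b)[0],(a-b)[1])).round(1) for a,b in((C[0],C[3]),(C[1],C[2]))])
print("knob",plane(w,(212.5,70),.174).round(4)); print("wash top",plane(w,(182,193),.145).round(4))
print("hinge/flap",plane(w,(252,86),.16).round(4),plane(w,(310,92),.16).round(4))
S2=lambda x,y:(290+x/3-.33,140+y/3-.33); E2=lambda x,y:(130+x/2.5-.3,155+y/2.5-.3)
for n,a in [("front-y(s)",(12,160)),("rear-y",(163,275)),("rear+y",(249,200)),("pan corner lip-y?",(118,203)),("pan",(172,170))]: print(n,plane(s,S2(*a),.058).round(4))
for n,a in [("rear+y(e)",(30,163)),("front+y",(104,277)),("front-y",(207,222))]: print(n,plane(e,E2(*a),.058).round(4))
```

```text
[ 0.5697 -0.1284  0.205 ]
[ 0.6654 -0.1379  0.205 ]
[ 0.643 -0.304  0.205]
[ 0.552  -0.2909  0.205 ]
rim c [ 0.6075 -0.2153  0.205 ] yaw [np.float64(-6.2), np.float64(-7.7)]
knob [ 0.5111 -0.1903  0.174 ]
wash top [ 0.4531 -0.3656  0.145 ]
hinge/flap [ 0.5638 -0.2085  0.16  ] [ 0.6452 -0.2165  0.16  ]
front-y(s) [0.5088 0.1532 0.058 ]
rear-y [0.789  0.1731 0.058 ]
rear+y [0.765  0.3609 0.058 ]
pan corner lip-y? [0.6605 0.2149 0.058 ]
pan [0.6603 0.3185 0.058 ]
rear+y(e) [0.7583 0.3698 0.058 ]
front+y [0.4776 0.3343 0.058 ]
front-y [0.5037 0.1572 0.058 ]
```

Request:
{"api": "drive_tool", "payload": {"increments": [[[1.3,-1.2,2.0],0,0],[[1.3,-1.2,2.0],0,0],[[1.3,-1.2,2.0],0,0],[[1.3,-1.2,2.0],0,0],[[1.3,-1.2,2.0],0,0],[[0,0,3.0],0,0],[[0,0,3.0],0,0],[[0,0,3.0],0,0],[[0,0,3.0],0,0],[[0,0,2.9],0,0]]}}

```text
time_s: 2.3
position: [0.5045, -0.2636, 0.1532]
ee_rot: [[-0.001, 1.0, -0.001], [1.0, 0.001, 0.001], [0.001, -0.001, -1.0]]
wrist_force: [0.9, -0.5, 0.9]
width: 0.152
grip_force: 0.0
```

Request:
{"api": "drive_tool", "payload": {"increments": [[[0.7,0.08,0],0,0],[[0.7,0.08,0],0,0],[[0.7,0.08,0],0,0],[[0.7,0.08,0],0,0],[[0.7,0.08,0],0,0],[[0.7,0.08,0],0,0],[[0.7,0.08,0],0,0],[[0.7,0.08,0],0,0],[[0.6,0.08,0],0,0],[[0,0,0],0,0]]}}

```text
time_s: 3.3
position: [0.5123, -0.2023, 0.1549]
ee_rot: [[-0.001, 1.0, -0.0], [1.0, 0.001, 0.0], [0.0, -0.0, -1.0]]
wrist_force: [-0.5, -0.1, -0.6]
width: 0.003
grip_force: 0.0
```

Request:
{"api": "drive_tool", "payload": {"increments": [[[0.15,0.02,0],0,0],[[0.15,0.02,0],0,0],[[0.15,0.02,0],0,0],[[0.15,0.02,0],0,0],[[0.1,0,0],0,0],[[0.1,0,0],0,0],[[0.1,0,0],0,0],[[0,0,0],0,0],[[0,0,0],0,0],[[0,0,0],0,0]]}}

```text
time_s: 4.3
position: [0.5133, -0.1962, 0.1551]
ee_rot: [[0.0, 1.0, 0.001], [1.0, -0.0, -0.004], [-0.004, 0.001, -1.0]]
wrist_force: [-0.8, -19.1, -6.0]
width: 0.003
grip_force: 9.1
```

The flap is at its stop: 19 N, with the knob where expected. Retract, rise, and begin the turn.

Request:
{"api": "drive_tool", "payload": {"increments": [[[-1.5,0,0],0,0],[[-1.5,0,0],0,0],[[0,0,-4],0,0],[[0,0,-4],0,5],[[0,0,-4],-8,9],[[2,0.5,-4],-8,9],[[4,0.5,-4],-8,9],[[4,1,-4],-8,9],[[4,1,-4],-8,9],[[4,1,-3],-8,9]]}}

```text
time_s: 5.3
position: [0.4746, -0.062, 0.451]
ee_rot: [[-0.747, 0.665, 0.001], [0.665, 0.747, 0.0], [-0.001, 0.001, -1.0]]
wrist_force: [0.8, -0.2, 0.0]
width: 0.588
grip_force: 0.0
```

Run:
```python
from h import *
s=load("scene1");d=grab("scene","2");m=manip.sense();print(m["position"].round(3),m["qpos"].round(1),m["ee_rot"].round(2).tolist())
x,y,w,h=215,195,30,30
# knob position in scene now
im=cv2.cvtColor(d["color"][195:235,205:255],cv2.COLOR_RGB2HSV);mk=cv2.inRange(im,(20,130,120),(35,255,255))
n,l,st,c=cv2.connectedComponentsWithStats(mk)
for i in range(1,n):
  if st[i,4]>15: print(st[i],c[i]+[205,195],plane(d,c[i]+[205,195],.163).round(4))
```

```text
[ 0.473 -0.058  0.456] [-1.430e+01  6.800e+00  7.200e+01  1.000e-01  1.009e+02 -6.320e+01] [[-0.75, 0.66, 0.01], [0.66, 0.75, 0.0], [-0.0, 0.0, -1.0]]
[21 13  8  7 43] [229.18604651 211.02325581] [ 0.5113 -0.1718  0.163 ]
[24 30 11 10 67] [234.2238806  229.85074627] [ 0.5987 -0.2088  0.163 ]
```

Request:
{"api": "drive_tool", "payload": {"increments": [[[0,0,0],-8.4,9],[[0,0,0],-8.4,9],[[0,0,0],-8.4,9],[[0,0,0],-8.4,9],[[0,0,0],-8.4,9],[[-4,2,0],0,9],[[-4,2,0],0,9],[[-4,2,0],0,9],[[-4,2,0],0,9],[[-4,1,0],0,9]]}}

```text
time_s: 6.35
position: [0.6762, 0.0285, 0.449]
ee_rot: [[-1.0, -0.001, -0.0], [-0.001, 1.0, 0.001], [0.0, 0.001, -1.0]]
wrist_force: [-0.2, 0.2, 0.1]
width: 0.989
grip_force: 0.0
```

Request:
{"api": "drive_tool", "payload": {"increments": [[[-4,0,0],0,9],[[-4,0,0],0,9],[[-4,0,0],0,9],[[-4,0,0],0,9],[[-4,0,0],0,9],[[-4,0,0],0,9],[[-4,0,0],0,9],[[-4,0,0],0,9],[[-4,0,0],0,9],[[-4,0,0],0,9]]}}

```text
time_s: 7.35
position: [0.9079, 0.0216, 0.3688]
ee_rot: [[-0.987, -0.0, 0.159], [0.001, 1.0, 0.005], [-0.159, 0.005, -0.987]]
wrist_force: [-0.4, 0.2, -1.4]
width: 0.991
grip_force: 0.0
```

Run:
```python
from h import *
m=manip.sense();print(m["position"].round(3),m["qpos"].round(1),m["ee_rot"].round(3).tolist())
```

```text
[0.908 0.022 0.369] [ -2.7  49.7  12.6   0.7 108.6 -92.4] [[-0.987, -0.0, 0.159], [0.001, 1.0, 0.005], [-0.159, 0.005, -0.987]]
```

Pushing past the reach limit tilts the tool forward (9°). Continue.

Request:
{"api": "drive_tool", "payload": {"increments": [[[-5,0,0],0,9],[[-5,0,0],0,9],[[-5,0,0],0,9],[[-5,0,0],0,9],[[-5,0,0],0,9],[[-5,0,0],0,9],[[-5,0,0],0,9],[[-5,0,0],0,9],[[-5,0,0],0,9],[[-5,0,0],0,9]]}}

```text
time_s: 8.35
position: [1.0477, 0.0147, 0.3592]
ee_rot: [[-0.875, -0.002, 0.484], [0.003, 1.0, 0.01], [-0.484, 0.011, -0.875]]
wrist_force: [0.4, 0.5, 0.4]
width: 0.983
grip_force: 0.0
```

Run:
```python
from h import *
m=manip.sense();print(m["position"].round(3),m["qpos"].round(1),m["ee_rot"].round(3).tolist())
```

```text
[1.048 0.015 0.359] [ -3.2  52.9  12.6   2.1  85.5 -92.7] [[-0.875, -0.002, 0.484], [0.003, 1.0, 0.01], [-0.484, 0.011, -0.875]]
```

Request:
{"api": "drive_tool", "payload": {"increments": [[[-5,0,0],0,9],[[-5,0,0],0,9],[[-5,0,0],0,9],[[-5,0,0],0,9],[[3.3,0,-2.3],0,9],[[3.3,0,-2.3],0,9],[[3.3,0,-2.3],0,9],[[3.3,0,-2.3],0,9],[[3.3,0,-2.3],0,9],[[3.3,0,-2.3],0,9]]}}

```text
time_s: 9.35
position: [0.8541, 0.0125, 0.3946]
ee_rot: [[-0.798, -0.003, 0.603], [0.005, 1.0, 0.012], [-0.603, 0.012, -0.798]]
wrist_force: [-0.5, -0.8, 1.4]
width: 0.987
grip_force: 0.0
```

Run:
```python
from h import *
m=manip.sense();print(m["position"].round(3),m["qpos"].round(1),m["ee_rot"].round(3).tolist())
R=m["ee_rot"];print("lean",np.degrees(np.arctan2(R[0,2],-R[2,2])))
```

```text
[0.854 0.013 0.395] [ -4.6  25.3  65.    4.3  52.8 -96. ] [[-0.798, -0.003, 0.603], [0.005, 1.0, 0.012], [-0.603, 0.012, -0.798]]
lean 37.05897580153687
```

Lean is 37° and cleanly aligned. Fit a quick planar reach model to check the approach.

```bash
cat > k.py <<'E'
import numpy as np
from scipy.optimize import fsolve
D=[(28.3,77.1,74.6,.625,0,.213),(25,53.8,101.2,.565,-.332,.404),(6.8,72,100.9,.473,-.058,.456),(49.7,12.6,108.6,.908,.022,.369),(52.9,12.6,85.5,1.048,.015,.359),(25.3,65,52.8,.854,.013,.395)]
d=.0596;A=[];b=[]
for q2,q3,q5,x,y,z in D:
    a1,a2,T=np.radians([q2,q2+q3,q2+q3+q5]);A+=[[np.sin(a1),np.sin(a2),np.sin(T),0],[np.cos(a1),np.cos(a2),np.cos(T),1]];b+=[np.sqrt(x*x+y*y-d*d),z]
p,res,_,_=np.linalg.lstsq(np.array(A),np.array(b),rcond=None)
a,bb,c,h=p
def q23(P,zdir):   # wrist centre = P - c*zdir
    w=np.array(P)-c*np.array(zdir);r=np.sqrt(w[0]**2+w[1]**2-d*d);z=w[2]-h;D2=r*r+z*z
    cq=(D2-a*a-bb*bb)/(2*a*bb)
    if abs(cq)>1:return None
    q3=np.arccos(cq);q2=np.arctan2(r,z)-np.arctan2(bb*np.sin(q3),a+bb*np.cos(q3));
    q1=np.arctan2(w[1],w[0])-np.arcsin(d/np.hypot(w[0],w[1]))
    f=np.array([np.cos(q1)*np.sin(q2+q3),np.sin(q1)*np.sin(q2+q3),np.cos(q2+q3)])
    return np.degrees([q1,q2,q3,np.arccos(np.clip(f@zdir,-1,1))]).round(1)
if __name__=="__main__":
    print(p,res)
    Z=np.array([.603,.012,-.798]);Z/=np.linalg.norm(Z)
    for P in [(.522,.251,.079),(.45,.25,.175),(.42,.2,.25),(.5,.1,.3),(.45,.2,.3),(.40,.25,.2),(.7,-.05,.33),(.7,-.1,.33)]: print(P,q23(P,Z))
E
python3 k.py
```

```text
[0.62708219 0.38855844 0.360827   0.12625054] [0.00463566]
(0.522, 0.251, 0.079) [ 30.3  20.1 133.6  18.5]
(0.45, 0.25, 0.175) [ 36.4   6.5 131.1  23. ]
(0.42, 0.2, 0.25) [ 31.8  -4.5 127.9  29.3]
(0.5, 0.1, 0.3) [  7.2  -5.6 120.3  28.6]
(0.45, 0.2, 0.3) [ 28.8  -5.  119.8  34.9]
(0.4, 0.25, 0.2) [ 42.2   1.5 131.6  28.7]
(0.7, -0.05, 0.33) [-13.5  10.5  98.3  36. ]
(0.7, -0.1, 0.33) [-19.1  11.2  97.4  37.8]
```

Request:
{"api": "drive_tool", "payload": {"increments": [[[3.8,0,-1.7],0,9],[[3.8,0,-1.7],0,9],[[3.8,0,-1.7],0,9],[[3.8,0,-1.7],0,9],[[3.8,0,-1.7],0,9],[[3.8,0,-1.7],0,9],[[3.8,0,-1.7],0,9],[[3.8,0,-1.7],0,9],[[3.8,0,-1.7],0,9],[[3.8,0,-1.7],0,9]]}}

```text
time_s: 10.35
position: [0.4487, 0.0125, 0.3014]
ee_rot: [[-0.798, -0.003, 0.603], [0.004, 1.0, 0.011], [-0.603, 0.012, -0.798]]
wrist_force: [0.2, -1.1, 0.4]
width: 0.99
grip_force: 0.0
```

Request:
{"api": "drive_tool", "payload": {"increments": [[[0.5,2.4,0.7],0,9],[[0.5,2.4,0.7],0,9],[[0.5,2.4,0.7],0,9],[[0.5,2.4,0.7],0,9],[[0.5,2.4,0.7],0,9],[[0.5,2.4,0.7],0,9],[[0.5,2.4,0.7],0,9],[[0.5,2.4,0.7],0,9],[[0.5,2.4,0.7],0,9],[[0.5,2.4,0.7],0,9]]}}

```text
time_s: 11.35
position: [0.4515, 0.2512, 0.2195]
ee_rot: [[-0.799, -0.003, 0.602], [0.005, 1.0, 0.013], [-0.602, 0.013, -0.798]]
wrist_force: [0.3, -0.2, 0.1]
width: 0.985
grip_force: 0.0
```

Run:
```python
from h import *
m=manip.sense();print(m["time_s"],m["position"].round(4),m["qpos"].round(1),m["ee_rot"].round(3).tolist())
w=grab("wrist","3");cv2.imwrite("pics/w3.png",w["color"][::-1,::-1,::-1]);print(w["pose"].round(3).tolist())
```

```text
11.35 [0.4515 0.2512 0.2195] [ 35.9  11.9 118.6 -50.2  26.5 -12.7] [[-0.799, -0.003, 0.602], [0.005, 1.0, 0.013], [-0.602, 0.013, -0.798]]
[[-0.003, -0.635, -0.773, 0.296], [1.0, 0.009, -0.011, 0.251], [0.014, -0.773, 0.635, 0.317], [0.0, 0.0, 0.0, 1.0]]
```

View pics/w3.png

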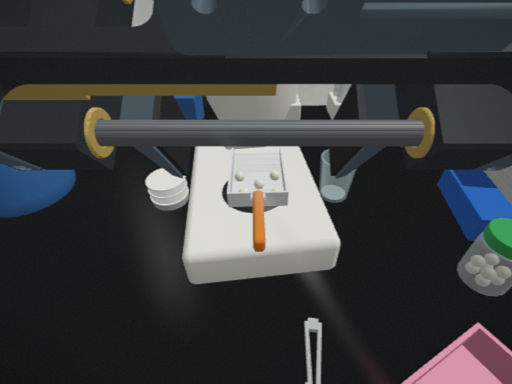

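The view (turned upside up) shows the handle from about (258,193) to (259.5,247), the pan in place with five balls, and clear sides.

Run:
```python
from h import *
w=load("wrist3")
im=cv2.cvtColor(w["color"],cv2.COLOR_RGB2HSV);m=cv2.inRange(im,(3,150,110),(16,255,255));n,l,st,c=cv2.connectedComponentsWithStats(m)
i=1+np.argmax(st[1:,4]);ys,xs=np.where(l==i);print(st[i])
rows=[(y,xs[ys==y].mean(),np.ptp(xs[ys==y])+1) for y in sorted(set(ys))]
P=np.array([plane(w,(x,y),.099) for y,x,_ in rows]);print(P[[0,3,-4,-1]].round(4))
k=np.polyfit(P[4:-4,0],P[4:-4,1],1);print("yaw",np.degrees(np.arctan(k[0])),"y at .515",np.polyval(k,.515)); print([r[2] for r in rows][::8])
for p in[(228,205),(288,205)]: print(plane(w,(511-p[0],383-p[1]),.06).round(4))
for p in[(191,255),(337,235)]: print(plane(w,(511-p[0],383-p[1]),.058).round(4))
```

```text
[247 133  12  54 495]
[[0.4671 0.2542 0.099 ]
 [0.4707 0.2542 0.099 ]
 [0.5396 0.2585 0.099 ]
 [0.545  0.2597 0.099 ]]
yaw 3.0110341516501546 y at .515 0.25586318980808653
[np.int64(7), np.int64(11), np.int64(11), np.int64(10), np.int64(10), np.int64(10), np.int64(6)]
[0.5737 0.2969 0.06  ]
[0.5727 0.216  0.06  ]
[0.4929 0.3319 0.058 ]
[0.5211 0.161  0.058 ]
```

Request:
{"api": "drive_tool", "payload": {"increments": [[[0.95,0.1,1.5],0,9],[[0.95,0.1,1.5],-1,9],[[0.95,0,1.5],-1,9],[[0,0,2],0,9],[[0,0,2],0,9],[[0,0,2],0,9],[[0,0,1.8],0,9],[[0,0,1.5],0,9],[[0,0,1.0],0,9],[[0,0,0.8],0,9]]}}

```text
time_s: 12.4
position: [0.5292, 0.2634, 0.1057]
ee_rot: [[-0.83, -0.024, 0.557], [-0.03, 1.0, -0.002], [-0.556, -0.019, -0.831]]
wrist_force: [-0.0, 0.4, -0.3]
width: 0.988
grip_force: 0.0
```

Run:
```python
from h import *
m=manip.sense();print(m["time_s"],m["position"].round(4),m["qpos"].round(1),m["ee_rot"].round(3).tolist(),m["wrist_force"].round(1))
print("grasp pt",(m["position"]-.019*m["ee_rot"][:,2]).round(4))
```

```text
12.4 [0.5292 0.2634 0.1057] [ 30.4  29.  114.9 -70.1  17.5   3.4] [[-0.83, -0.024, 0.557], [-0.03, 1.0, -0.002], [-0.556, -0.019, -0.831]] [-0.   0.4 -0.3]
grasp pt [0.5186 0.2634 0.1215]
```

Joint 4 reached its limit, easing the lean to 34°, which is still suitable. Finish the approach in small steps.

Request:
{"api": "drive_tool", "payload": {"increments": [[[0.27,-0.09,0.23],0,9],[[0.27,-0.09,0.23],0,9],[[0.27,-0.09,0.23],0,9],[[0.27,-0.09,0.23],0,9],[[0.27,-0.09,0.23],0,9],[[0.27,-0.09,0.23],0,9],[[0.27,-0.09,0.23],0,9],[[0.27,-0.09,0.23],0,9],[[0,0,0],0,9],[[0,0,0],0,9]]}}

```text
time_s: 13.4
position: [0.5258, 0.2602, 0.0911]
ee_rot: [[-0.843, -0.021, 0.537], [-0.03, 1.0, -0.008], [-0.537, -0.023, -0.843]]
wrist_force: [0.3, -0.2, 0.4]
width: 0.986
grip_force: 0.0
```

```bash
cat > st.py <<'E'
from h import *
m=manip.sense();print(m["time_s"],m["position"].round(4),m["qpos"].round(1),m["ee_rot"].round(3).tolist(),m["wrist_force"].round(1),m["width"],m["grip_force"])
print("grasp pt",(m["position"]-.019*m["ee_rot"][:,2]).round(4))
E
python3 st.py
```

```text
13.4 [0.5258 0.2602 0.0911] [ 30.   30.3 115.  -70.1  17.    3.5] [[-0.843, -0.021, 0.537], [-0.03, 1.0, -0.008], [-0.537, -0.023, -0.843]] [ 0.3 -0.2  0.4] 0.9859465171390588 0.0
grasp pt [0.5156 0.2604 0.1071]
```

Request:
{"api": "drive_tool", "payload": {"increments": [[[0.27,-0.11,0.23],0,9],[[0.27,-0.11,0.23],0,9],[[0.27,-0.11,0.23],0,9],[[0.27,-0.11,0.23],0,9],[[0.27,-0.11,0.23],0,9],[[0.27,-0.11,0.23],0,9],[[0.27,-0.11,0.23],0,9],[[0.27,-0.11,0.23],0,9],[[0,0,0],0,9],[[0,0,0],0,9]]}}

```text
time_s: 14.4
position: [0.5227, 0.2557, 0.0765]
ee_rot: [[-0.856, -0.019, 0.517], [-0.03, 0.999, -0.014], [-0.517, -0.027, -0.856]]
wrist_force: [0.4, -0.1, 0.3]
width: 0.982
grip_force: 0.0
```

```bash
python3 st.py
```

```text
14.4 [0.5227 0.2557 0.0765] [ 29.4  31.6 115.2 -70.1  16.4   3.5] [[-0.856, -0.019, 0.517], [-0.03, 0.999, -0.014], [-0.517, -0.027, -0.856]] [ 0.4 -0.1  0.3] 0.9820055911563794 0.0
grasp pt [0.5129 0.2559 0.0928]
```

Request:
{"api": "drive_tool", "payload": {"increments": [[[0,0,0],0,0.5],[[0,0,0],0,0.5],[[0,0,0],0,0.5],[[0,0,0],0,0.5],[[0,0,0],0,0.5],[[0,0,0],0,0.5],[[0,0,0],0,0.5],[[0,0,0],0,0.5],[[0,0,0],0,0.5],[[0,0,0],0,0.5]], "grip_force": 45}}

```text
time_s: 15.4
position: [0.5227, 0.2556, 0.0765]
ee_rot: [[-0.856, -0.018, 0.517], [-0.03, 0.999, -0.014], [-0.517, -0.027, -0.856]]
wrist_force: [1.1, -2.8, 3.1]
width: 0.145
grip_force: 28.3
```

```bash
python3 st.py
```

```text
15.4 [0.5227 0.2556 0.0765] [ 29.4  31.6 115.2 -70.1  16.4   3.5] [[-0.856, -0.018, 0.517], [-0.03, 0.999, -0.014], [-0.517, -0.027, -0.856]] [ 1.1 -2.8  3.1] 0.14522332608892843 28.27482283115387
grasp pt [0.5129 0.2559 0.0928]
```

Request:
{"api": "drive_tool", "payload": {"increments": [[[-0.2,0,-0.34],0,0.5],[[-0.4,0,-0.68],0,0.5],[[-0.5,0,-0.85],0,0.5],[[-0.5,0,-0.85],0,0.5],[[-0.4,0,-0.68],0,0.5],[[0.3,0,-0.2],0,0.5],[[0.6,0,-0.4],0,0.5],[[0.8,0,-0.5],0,0.5],[[0.6,0,-0.4],0,0.5],[[0.2,0,-0.1],0,0.5]]}}

```text
time_s: 16.4
position: [0.4913, 0.256, 0.1162]
ee_rot: [[-0.856, -0.019, 0.516], [-0.031, 0.999, -0.014], [-0.516, -0.028, -0.856]]
wrist_force: [0.3, 0.2, -2.5]
width: 0.142
grip_force: 45.0
```

```bash
python3 st.py
python3 - <<'E'
from h import *
s=grab("scene","4");e=grab("side","4");w=grab("wrist","4")
cv2.imwrite("pics/c4.png",np.hstack([crop(s,280,140,110,110,400,400),crop(w,0,0,512,384,400,300)[::-1,::-1].copy() if 0 else cv2.copyMakeBorder(np.ascontiguousarray(crop(w,0,0,512,384,400,300)[::-1,::-1]),0,100,0,0,0)]))
E
```

```text
16.4 [0.4913 0.256  0.1162] [ 31.7  25.7 116.6 -57.3  19.7  -8.1] [[-0.856, -0.019, 0.516], [-0.031, 0.999, -0.014], [-0.516, -0.028, -0.856]] [ 0.3  0.2 -2.5] 0.14186043230395226 44.96650993824005
grasp pt [0.4815 0.2563 0.1325]
```

View pics/c4.png

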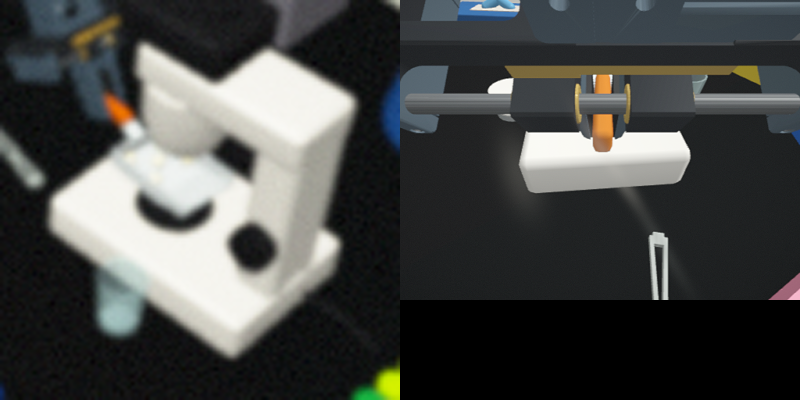

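The pan is lifted level with its balls (orange handle gripped; weight about 2.5 N). Now compute a pour path that keeps the lip over the hopper while turning about tool z.

```bash
cat > pour.py <<'E'
from h import *
import k
R0=manip.sense()["ee_rot"];R0=np.linalg.svd(R0);R0=R0[0]@R0[2]
yaw=np.radians(2.5);Rp=np.array([[np.cos(yaw),-np.sin(yaw),0],[np.sin(yaw),np.cos(yaw),0],[0,0,1]])
def tl(p): return R0.T@Rp@(np.array(p)-[-.094,0,.034])+[0,0,-.019]   # pan-frame point -> tool frame
def Rt(t):
    c,s=np.cos(np.radians(t)),np.sin(np.radians(t));return R0@np.array([[c,-s,0],[s,c,0],[0,0,1]])
M=np.array([.6075,-.2153,.205]);cx=np.array([.9925,-.122,0]);cy=np.array([.122,.9925,0])
corn={n:tl(p) for n,p in dict(lip=(.078,0,.0115),lm=(.078,-.04,.0115),lp=(.078,.04,.0115),fm=(.037,-.04,0),fp=(.037,.04,0),bm=(-.0375,-.04,0),wm=(.037,-.04,.024)).items()}
def show(t,TCP):
    R=Rt(t);out={n:TCP+R@v for n,v in corn.items()};px=R@R0.T@Rp@[1,0,0];py=R@R0.T@Rp@[0,1,0]
    print("t",t,"TCP",TCP.round(3),"tilt %.0f roll %.0f head %.0f"%(np.degrees(np.arcsin(-px[2])),np.degrees(np.arcsin(py[2])),np.degrees(np.arctan2(px[1],px[0]))),"q",k.q23(TCP,R0[:,2]))
    print("   ",{n:[int(round(1000*x)) for x in((p-M)@cx,(p-M)@cy,p[2])] for n,p in out.items()})
if __name__=="__main__":
    for t in(0,30,60,80,100,120,140,160,176):
        T=M-Rt(t)@(corn["lip"]*.6+corn["lm"]*.4)+.0*cy; T[2]+=.235-.205; show(t,T)
E
python3 pour.py
```

```text
t 0 TCP [ 0.445 -0.207  0.241] tilt -0 roll -0 head 3 q [-48.5  -0.8 122.3  41.6]
    {'lip': [-3, 16, 235], 'lm': [4, -24, 235], 'lp': [-9, 55, 235], 'fm': [-36, -30, 224], 'fp': [-50, 48, 224], 'bm': [-110, -43, 223], 'wm': [-36, -30, 248]}
t 30 TCP [ 0.464 -0.14   0.252] tilt 2 roll 15 head -23 q [-37.1  -3.2 122.8  38. ]
    {'lip': [4, 15, 239], 'lm': [-7, -22, 229], 'lp': [15, 52, 250], 'fm': [-46, -8, 219], 'fp': [-23, 66, 240], 'bm': [-117, 13, 222], 'wm': [-46, -14, 242]}
t 60 TCP [ 0.509 -0.093  0.278] tilt 11 roll 28 head -47 q [-25.5  -2.1 117.3  37.6]
    {'lip': [10, 10, 242], 'lm': [-15, -15, 224], 'lp': [36, 34, 261], 'fm': [-44, 17, 222], 'fp': [7, 66, 259], 'bm': [-100, 64, 236], 'wm': [-48, 5, 243]}
t 80 TCP [ 0.548 -0.079  0.301] tilt 19 roll 32 head -63 q [-20.9   0.2 111.4  39.8]
    {'lip': [13, 5, 244], 'lm': [-19, -7, 222], 'lp': [44, 17, 265], 'fm': [-37, 31, 227], 'fp': [26, 56, 269], 'bm': [-76, 89, 251], 'wm': [-45, 18, 245]}
t 100 TCP [ 0.588 -0.081  0.326] tilt 29 roll 33 head -78 q [-19.1   3.1 104.5  43.2]
    {'lip': [13, -1, 244], 'lm': [-20, 1, 222
[... 381 characters left out ...]
 0.367] tilt 49 roll 23 head -114 q [-22.2   9.1  91.2  51. ]
    {'lip': [10, -11, 241], 'lm': [-15, 16, 226], 'lp': [36, -37, 257], 'fm': [1, 46, 251], 'fp': [52, -7, 282], 'bm': [16, 93, 307], 'wm': [-17, 37, 263]}
t 160 TCP [ 0.673 -0.174  0.379] tilt 58 roll 14 head -140 q [-25.8  11.7  86.2  54.3]
    {'lip': [7, -14, 239], 'lm': [-10, 21, 229], 'lp': [23, -49, 248], 'fm': [15, 40, 258], 'fp': [47, -30, 277], 'bm': [42, 70, 321], 'wm': [-5, 34, 270]}
t 176 TCP [ 0.678 -0.212  0.382] tilt 62 roll 6 head -166 q [-29.2  13.3  83.5  56.3]
    {'lip': [3, -16, 237], 'lm': [-4, 23, 233], 'lp': [10, -55, 240], 'fm': [24, 32, 263], 'fp': [39, -46, 271], 'bm': [57, 45, 329], 'wm': [3, 29, 275]}
```

Request:
{"api": "drive_tool", "payload": {"increments": [[[0.05,-1.0,0],0,0.5],[[0.1,-2.0,0],0,0.5],[[0.1,-2.5,0],0,0.5],[[0.1,-2.5,0],0,0.5],[[0.1,-2.5,0],0,0.5],[[0.1,-2.5,0],0,0.5],[[0.1,-2.5,0],0,0.5],[[0.1,-2.5,0],0,0.5],[[0.1,-2.0,0],0,0.5],[[0.05,-1.0,0],0,0.5]]}}

```text
time_s: 17.55
position: [0.4884, 0.064, 0.127]
ee_rot: [[-0.86, 0.009, 0.51], [-0.029, 0.997, -0.066], [-0.51, -0.072, -0.857]]
wrist_force: [-0.2, 0.4, -1.3]
width: 0.142
grip_force: 45.0
```

```bash
python3 st.py
cat > path.py <<'E'
from h import *
def rows(wps,n):
    # wps: (tcp, absolute turn so far rel. current) ; n rows each
    m=manip.sense();R=m["ee_rot"];p=m["position"];t=0;cp=p.copy();out=[]
    for (q,tt),k in zip(wps,n):
        q=np.array(q);p0,t0=p,t
        for i in range(k):
            f=(i+1)/k;tg=p0+(q-p0)*f;a=(tt-t0)/k
            d=np.round(100*R.T@(tg-cp),1);cp=cp+R@d/100
            c,s=np.cos(np.radians(a)),np.sin(np.radians(a));R=R@np.array([[c,-s,0],[s,c,0],[0,0,1]]);out.append([d.tolist(),round(a,1),.5])
        p,t=q,tt
    print(out,cp.round(3))
E
python3 -c "
from path import *
rows([((.52,-.082,.278),60)],[10])"
```

```text
17.55 [0.4884 0.064  0.127 ] [  5.1  20.2 127.1 -70.1   6.8 -17.3] [[-0.86, 0.009, 0.51], [-0.029, 0.997, -0.066], [-0.51, -0.072, -0.857]] [-0.2  0.4 -1.3] 0.1415760089034783 44.96772766113281
grasp pt [0.4787 0.0652 0.1433]
[[[-1.0, -1.6, -1.0], 6.0, 0.5], [[-1.2, -1.4, -1.1], 6.0, 0.5], [[-1.3, -1.3, -1.0], 6.0, 0.5], [[-1.4, -1.2, -1.0], 6.0, 0.5], [[-1.5, -1.0, -1.1], 6.0, 0.5], [[-1.7, -0.9, -1.0], 6.0, 0.5], [[-1.7, -0.7, -1.1], 6.0, 0.5], [[-1.8, -0.5, -1.0], 6.0, 0.5], [[-1.8, -0.3, -1.0], 6.0, 0.5], [[-1.9, -0.1, -1.1], 6.0, 0.5]] [ 0.52  -0.082  0.278]
```

Request:
{"api": "drive_tool", "payload": {"increments": [[[-0.4,0,-0.7],0,0.5],[[-0.75,-0.1,-1.3],0,0.5],[[-0.75,-0.1,-1.3],0,0.5],[[-0.75,-0.1,-1.3],0,0.5],[[-0.75,-0.1,-1.3],0,0.5],[[-0.75,-0.1,-1.3],0,0.5],[[-0.75,-0.1,-1.3],0,0.5],[[-0.75,-0.1,-1.3],0,0.5],[[-0.75,-0.1,-1.3],0,0.5],[[-0.75,-0.1,-1.3],0,0.5]]}}

```text
time_s: 18.55
position: [0.4866, 0.0659, 0.2662]
ee_rot: [[-0.859, 0.009, 0.511], [-0.03, 0.997, -0.068], [-0.51, -0.074, -0.857]]
wrist_force: [0.5, -0.2, -2.9]
width: 0.138
grip_force: 45.0
```

```bash
python3 st.py; python3 -c "
from path import *
rows([((.52,-.082,.285),60)],[10])"; python3 pour.py | grep -A1 "t [618]"
```

```text
18.55 [0.4866 0.0659 0.2662] [  5.6   2.8 115.1 -12.6  32.3 -76.2] [[-0.859, 0.009, 0.511], [-0.03, 0.997, -0.068], [-0.51, -0.074, -0.857]] [ 0.5 -0.2 -2.9] 0.13755623815716622 44.986504912376404
grasp pt [0.4769 0.0672 0.2825]
[[[-0.3, -1.5, 0.1], 6.0, 0.5], [[-0.5, -1.4, 0.1], 6.0, 0.5], [[-0.7, -1.4, 0.1], 6.0, 0.5], [[-0.8, -1.3, 0.1], 6.0, 0.5], [[-0.9, -1.2, 0.1], 6.0, 0.5], [[-1.0, -1.2, 0.2], 6.0, 0.5], [[-1.2, -1.0, 0.1], 6.0, 0.5], [[-1.2, -0.8, 0.1], 6.0, 0.5], [[-1.3, -0.8, 0.1], 6.0, 0.5], [[-1.4, -0.6, 0.1], 6.0, 0.5]] [ 0.52  -0.082  0.285]
t 30 TCP [ 0.463 -0.14   0.247] tilt 1 roll 15 head -23 q [-33.9  -3.6 123.9  33.8]
    {'lip': [4, 15, 239], 'lm': [-7, -22, 229], 'lp': [15, 52, 250], 'fm': [-45, -8, 218], 'fp': [-23, 66, 239], 'bm': [-117, 13, 219], 'wm': [-47, -14, 241]}
t 60 TCP [ 0.508 -0.091  0.27 ] tilt 8 roll 29 head -48 q [-21.9  -2.  118.6  33.9]
    {'lip': [10, 10, 243], 'lm': [-15, -15, 224], 'lp': [35, 34, 262], 'fm': [-43, 17, 219], 'fp': [7, 66, 258], 'bm': [-99, 65, 230], 'wm': [-48, 6, 240]}
t 80 TCP [ 0.547 -0.075  0.292] tilt 16 roll 34 head -
[... 697 characters left out ...]
3  0.36 ] tilt 45 roll 28 head -114 q [-18.9   8.9  92.5  48.4]
    {'lip': [9, -11, 242], 'lm': [-14, 16, 224], 'lp': [33, -37, 261], 'fm': [3, 47, 247], 'fp': [50, -6, 284], 'bm': [18, 98, 300], 'wm': [-16, 40, 260]}
t 160 TCP [ 0.674 -0.164  0.375] tilt 54 roll 19 head -137 q [-22.6  11.2  87.4  51.7]
    {'lip': [6, -14, 240], 'lm': [-9, 21, 227], 'lp': [20, -49, 253], 'fm': [17, 41, 255], 'fp': [45, -29, 281], 'bm': [44, 75, 316], 'wm': [-4, 37, 267]}
t 176 TCP [ 0.679 -0.201  0.381] tilt 60 roll 11 head -160 q [-26.1  12.6  84.6  53.7]
    {'lip': [2, -16, 238], 'lm': [-3, 23, 230], 'lp': [7, -54, 246], 'fm': [26, 33, 260], 'fp': [36, -45, 276], 'bm': [59, 50, 325], 'wm': [4, 32, 272]}
```

Request:
{"api": "drive_tool", "payload": {"increments": [[[-0.3,-1.5,0.1],6,0.5],[[-0.5,-1.4,0.1],6,0.5],[[-0.7,-1.4,0.1],6,0.5],[[-0.8,-1.3,0.1],6,0.5],[[-0.9,-1.2,0.1],6,0.5],[[-1.0,-1.2,0.2],6,0.5],[[-1.2,-1.0,0.1],6,0.5],[[-1.2,-0.8,0.1],6,0.5],[[-1.3,-0.8,0.1],6,0.5],[[-1.4,-0.6,0.1],6,0.5]]}}

```text
time_s: 19.55
position: [0.5198, -0.0825, 0.2842]
ee_rot: [[-0.419, 0.751, 0.511], [0.851, 0.521, -0.068], [-0.317, 0.406, -0.857]]
wrist_force: [0.2, -0.3, -2.6]
width: 0.142
grip_force: 45.0
```

```bash
python3 st.py; python3 -c "
from path import *
rows([((.559,-.066,.300),20),((.599,-.068,.322),40),((.636,-.086,.346),60),((.666,-.118,.366),80),((.678,-.138,.374),90)],[3,3,4,5,5])
w=grab('wrist','5');s=grab('scene','5');e=grab('side','5')
cv2.imwrite('pics/c5.png',np.hstack([cv2.resize(w['color'][:,:,::-1],(400,300)),crop(s,175,150,120,90,400,300)]))"
```

```text
19.55 [ 0.5198 -0.0825  0.2842] [-19.7   3.6 110.7  10.7  35.7 -57.2] [[-0.419, 0.751, 0.511], [0.851, 0.521, -0.068], [-0.317, 0.406, -0.857]] [ 0.2 -0.3 -2.6] 0.14248855406740565 44.97815251350403
grasp pt [ 0.5101 -0.0812  0.3004]
[[[-0.2, 1.5, 0.2], 6.7, 0.5], [[-0.1, 1.5, 0.2], 6.7, 0.5], [[0.1, 1.5, 0.1], 6.7, 0.5], [[-0.4, 1.5, 0.1], 6.7, 0.5], [[-0.2, 1.5, 0.0], 6.7, 0.5], [[0.0, 1.5, 0.1], 6.7, 0.5], [[-0.3, 1.2, -0.0], 5.0, 0.5], [[-0.2, 1.1, -0.0], 5.0, 0.5], [[-0.0, 1.2, -0.0], 5.0, 0.5], [[-0.0, 1.2, -0.0], 5.0, 0.5], [[-0.2, 0.9, -0.0], 4.0, 0.5], [[-0.2, 1.0, -0.0], 4.0, 0.5], [[-0.1, 1.0, -0.0], 4.0, 0.5], [[0.0, 0.9, -0.0], 4.0, 0.5], [[0.1, 1.0, -0.0], 4.0, 0.5], [[-0.1, 0.5, 0.0], 2.0, 0.5], [[-0.0, 0.5, 0.0], 2.0, 0.5], [[-0.0, 0.5, 0.0], 2.0, 0.5], [[-0.0, 0.5, 0.0], 2.0, 0.5], [[-0.0, 0.5, 0.1], 2.0, 0.5]] [ 0.679 -0.138  0.374]
```

View pics/c5.png

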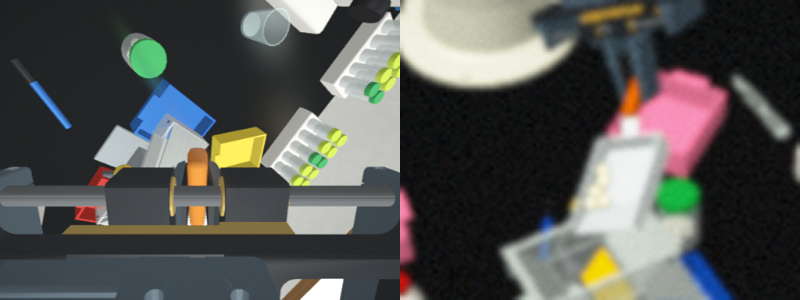

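The pan is over the hopper with the balls against its side wall; the blob at (575,205) is the knob, still at its stop position. Pour.

Request:
{"api": "drive_tool", "payload": {"increments": [[[-0.2,1.5,0.2],6.7,0.5],[[-0.1,1.5,0.2],6.7,0.5],[[0.1,1.5,0.1],6.7,0.5],[[-0.4,1.5,0.1],6.7,0.5],[[-0.2,1.5,0],6.7,0.5],[[0,1.5,0.1],6.7,0.5],[[-0.3,1.2,0],5,0.5],[[-0.2,1.1,0],5,0.5],[[0,1.2,0],5,0.5],[[0,1.2,0],5,0.5]]}}

```text
time_s: 20.7
position: [0.6364, -0.0842, 0.3457]
ee_rot: [[0.44, 0.738, 0.511], [0.877, -0.476, -0.067], [0.193, 0.478, -0.857]]
wrist_force: [1.2, -0.5, -1.6]
width: 0.141
grip_force: 45.0
```

Request:
{"api": "drive_tool", "payload": {"increments": [[[-0.2,0.9,0],4,0.5],[[-0.2,1.0,0],4,0.5],[[-0.1,1.0,0],4,0.5],[[0,0.9,0],4,0.5],[[0.1,1.0,0],4,0.5],[[-0.1,0.5,0],2,0.5],[[0,0.5,0],2,0.5],[[0,0.5,0],2,0.5],[[0,0.5,0],2,0.5],[[0,0.5,0.1],2,0.5]]}}

```text
time_s: 21.7
position: [0.6788, -0.1378, 0.3743]
ee_rot: [[0.751, 0.417, 0.511], [0.52, -0.852, -0.068], [0.407, 0.317, -0.857]]
wrist_force: [0.8, 0.8, -1.4]
width: 0.139
grip_force: 45.0
```

```bash
python3 st.py; python3 -c "
from path import *
w=grab('wrist','6');s=grab('scene','6');e=grab('side','6')
cv2.imwrite('pics/c6.png',np.vstack([np.hstack([cv2.resize(w['color'][:,:,::-1],(400,300)),crop(s,170,170,120,120,300,300)]),np.hstack([crop(e,230,130,120,120,300,300),np.zeros((300,400,3),np.uint8)])]))"
```

```text
21.7 [ 0.6788 -0.1378  0.3743] [-19.6  13.5  83.    7.7  53.3  37.2] [[0.751, 0.417, 0.511], [0.52, -0.852, -0.068], [0.407, 0.317, -0.857]] [ 0.8  0.8 -1.4] 0.13869726856162046 44.98229742050171
grasp pt [ 0.6691 -0.1365  0.3906]
```

View pics/c6.png

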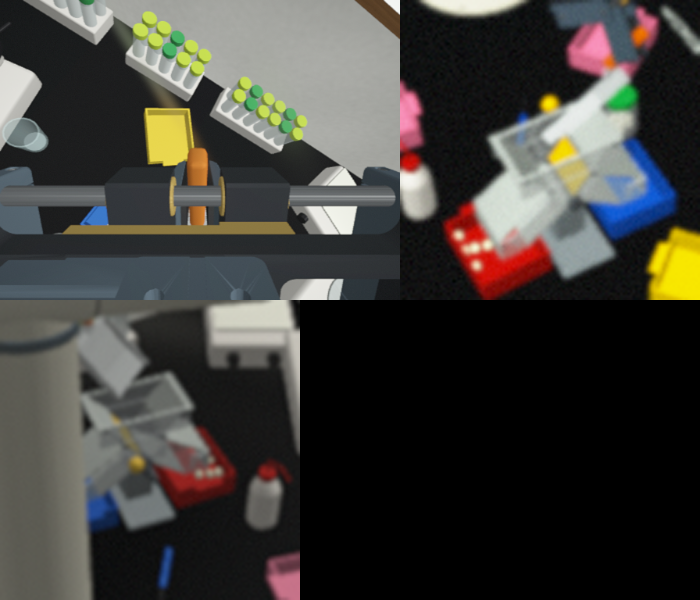

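All five balls lie in the red tray (scene crop around (475,247)). Now plan the return, with a better kinematic model to foresee the joint 4 and 5 limits.

```bash
cat > fk.py <<'E'
import numpy as np
from scipy.optimize import least_squares
D=np.array([[-5.474,28.315,77.128,0,74.628,.6246,0,.2133],[-35.7,25,53.8,0,101.2,.565,-.332,.404],[35.9,11.9,118.6,-50.2,26.5,.4515,.2512,.2195],[30.4,29,114.9,-70.1,17.5,.5292,.2634,.1057],[29.4,31.6,115.2,-70.1,16.4,.5227,.2556,.0765],[31.7,25.7,116.6,-57.3,19.7,.4913,.256,.1162],[5.1,20.2,127.1,-70.1,6.8,.4884,.064,.127],[5.6,2.8,115.1,-12.6,32.3,.4866,.0659,.2662],[-19.7,3.6,110.7,10.7,35.7,.5198,-.0825,.2842],[-19.6,13.5,83,7.7,53.3,.6788,-.1378,.3743]])
def fk(q,p):
    a,b,e,c,h,d,a0=p;q1,q2,q3,q4,q5=np.radians(q);al=q2+q3
    u=np.array([np.cos(q1),np.sin(q1),0]);l=np.array([-np.sin(q1),np.cos(q1),0]);k=np.array([0,0,1.])
    f=np.sin(al)*u+np.cos(al)*k;n=np.cos(al)*u-np.sin(al)*k
    z=np.cos(q5)*f+np.sin(q5)*(np.cos(q4)*n+np.sin(q4)*l)
    return a0*u+d*l+h*k+a*(np.sin(q2)*u+np.cos(q2)*k)+b*f+e*n+c*z,z
F=least_squares(lambda p:np.concatenate([fk(r[:5],p)[0]-r[5:] for r in D]),[.6,.4,0,.36,.13,.06,0])
P=F.x
def ik(T,z,q0):
    r=least_squares(lambda q:np.concatenate([(fk(q,P)[0]-T)*10,(fk(q,P)[1]-z)*3]),q0);return r.x.round(1),np.sqrt(2*r.cost)
if __name__=="__main__":
    print(P.round(4),"maxerr",abs(F.fun).max())
    z=np.array([.511,-.067,-.857]);z0=np.array([.517,-.014,-.856]);q=[5.6,2.8,115.1,-12.6,32.3]
    for T in [(.487,.066,.266),(.485,.13,.24),(.485,.13,.2),(.49,.15,.15),(.49,.18,.13),(.49,.2556,.12),(.5227,.2556,.0965),(.5227,.2556,.0765)]:
        q,e=ik(np.array(T),z,q);print(T,q,round(e,4),"| orig",ik(np.array(T),z0,q)[0])
E
python3 fk.py
python3 - <<'E'
from h import *
s=load("scene6");im=cv2.cvtColor(s["color"][225:290,180:260],cv2.COLOR_RGB2HSV)
g=cv2.inRange(im,(10,0,150),(40,140,255));n,l,st,c=cv2.connectedComponentsWithStats(g);print([(st[i,4],(c[i]+[180,225]).round(1).tolist()) for i in range(1,n)])
E
```

```text
[ 0.5973  0.3849  0.1182  0.353   0.2568  0.0596 -0.0006] maxerr 0.0006241795558522556
(0.487, 0.066, 0.266) [  5.5   2.9 115.1 -12.5  32.3] 0.0001 | orig [  2.1   2.3 115.8  -3.7  30.9]
(0.485, 0.13, 0.24) [ 16.7   7.3 115.3 -24.2  31. ] 0.0001 | orig [ 13.7   6.5 116.4 -16.9  27.9]
(0.485, 0.13, 0.2) [ 16.7  11.6 118.8 -31.2  24. ] 0.0001 | orig [ 13.7  10.9 120.  -22.9  20.4]
(0.49, 0.15, 0.15) [ 19.6  18.7 121.  -49.   18.1] 0.0001 | orig [ 16.8  18.2 122.4 -44.5  13.4]
(0.49, 0.18, 0.13) [ 24.1  22.2 120.3 -57.3  18.7] 0.0001 | orig [ 21.5  21.7 121.8 -58.   13.8]
(0.49, 0.2556, 0.12) [ 33.8  25.8 114.7 -54.1  24.8] 0.0001 | orig [ 31.8  25.1 116.6 -56.1  20. ]
(0.5227, 0.2556, 0.0965) [ 31.4  29.7 112.5 -57.3  22.6] 0.0001 | orig [ 29.4  29.2 114.3 -60.2  17.9]
(0.5227, 0.2556, 0.0765) [ 31.4  32.1 113.3 -64.2  21.1] 0.0001 | orig [ 29.4  31.6 115.2 -69.9  16.5]
[(np.int32(207), [238.1, 237.4]), (np.int32(34), [180.6, 247.7]), (np.int32(8), [200.9, 253.5]), (np.int32(53), [211.0, 264.8]), (np.int32(8), [193.0, 263.5]), (np.int32(17), [198.7, 268.8]), (np.int32(7), [200.1, 275.7])]
```

Run:
```python
from path import *
m=manip.sense();R=m["ee_rot"]
Rg=np.array([[-.856,-.018,.517],[-.03,.999,-.014],[-.517,-.027,-.856]])
for t in(-146,-148,-150,-152,-154,-156):
    c,s=np.cos(np.radians(t)),np.sin(np.radians(t));Q=R@np.array([[c,-s,0],[s,c,0],[0,0,1]])@Rg.T
    px,pz=Q@[.9986,.0523,0],Q[:,2];print(t,"yaw %.1f"%np.degrees(np.arctan2(px[1],px[0])),"pitch(lip down) %.1f"%np.degrees(np.arcsin(-px[2])),"tilt %.1f"%np.degrees(np.arccos(pz[2])),pz.round(3))
rows([((.66,-.09,.385),-20),((.60,-.055,.35),-50),((.53,-.06,.31),-90),((.487,.066,.28),-150)],[3,4,5,8])
```

```text
-146 yaw -2.2 pitch(lip down) 0.1 tilt nan [0.003 0.009 1.   ]
-148 yaw -0.5 pitch(lip down) 0.2 tilt nan [0.005 0.027 1.   ]
-150 yaw 1.2 pitch(lip down) 0.4 tilt 2.1 [0.006 0.045 0.999]
-152 yaw 2.9 pitch(lip down) 0.6 tilt 3.3 [0.007 0.063 0.998]
-154 yaw 4.6 pitch(lip down) 0.8 tilt 4.4 [0.007 0.081 0.997]
-156 yaw 6.3 pitch(lip down) 1.0 tilt 5.5 [0.007 0.099 0.995]
[[[0.5, -1.5, -0.7], -6.7, 0.5], [[0.7, -1.4, -0.8], -6.7, 0.5], [[0.8, -1.4, -0.7], -6.7, 0.5], [[-0.4, -1.9, -0.1], -7.5, 0.5], [[-0.1, -1.9, -0.1], -7.5, 0.5], [[0.1, -2.0, -0.1], -7.5, 0.5], [[0.4, -1.9, -0.0], -7.5, 0.5], [[-0.4, -1.6, -0.1], -8.0, 0.5], [[-0.1, -1.6, 0.0], -8.0, 0.5], [[0.1, -1.6, -0.0], -8.0, 0.5], [[0.3, -1.6, -0.0], -8.0, 0.5], [[0.6, -1.5, -0.1], -8.0, 0.5], [[1.6, 0.3, -0.0], -7.5, 0.5], [[1.7, 0.5, -0.1], -7.5, 0.5], [[1.5, 0.7, -0.0], -7.5, 0.5], [[1.5, 0.9, -0.1], -7.5, 0.5], [[1.3, 1.0, -0.1], -7.5, 0.5], [[1.2, 1.3, -0.0], -7.5, 0.5], [[1.0, 1.3, -0.1], -7.5, 0.5], [[0.8, 1.5, -0.0], -7.5, 0.5]] [0.487 0.066 0.28 ]<stdin>:6: RuntimeWarning: invalid value encountered in arccos
```

Request:
{"api": "drive_tool", "payload": {"increments": [[[0.5,-1.5,-0.7],-6.7,0.5],[[0.7,-1.4,-0.8],-6.7,0.5],[[0.8,-1.4,-0.7],-6.7,0.5],[[-0.4,-1.9,-0.1],-7.5,0.5],[[-0.1,-1.9,-0.1],-7.5,0.5],[[0.1,-2.0,-0.1],-7.5,0.5],[[0.4,-1.9,0],-7.5,0.5],[[-0.4,-1.6,-0.1],-8,0.5],[[-0.1,-1.6,0],-8,0.5],[[0.1,-1.6,0],-8,0.5]]}}

```text
time_s: 22.85
position: [0.5568, -0.0576, 0.3255]
ee_rot: [[-0.203, 0.835, 0.511], [0.959, 0.275, -0.068], [-0.197, 0.477, -0.857]]
wrist_force: [0.2, -0.0, -1.6]
width: 0.14
grip_force: 45.0
```

Request:
{"api": "drive_tool", "payload": {"increments": [[[0.3,-1.6,0],-8,0.5],[[0.6,-1.5,-0.1],-8,0.5],[[1.6,0.3,0],-7.5,0.5],[[1.7,0.5,-0.1],-7.5,0.5],[[1.5,0.7,0],-7.5,0.5],[[1.5,0.9,-0.1],-7.5,0.5],[[1.3,1.0,-0.1],-7.5,0.5],[[1.2,1.3,0],-7.5,0.5],[[1.0,1.3,-0.1],-7.5,0.5],[[0.8,1.5,0],-4.5,0.5]]}}

```text
time_s: 23.85
position: [0.4865, 0.066, 0.2797]
ee_rot: [[-0.858, 0.05, 0.512], [0.018, 0.998, -0.068], [-0.514, -0.049, -0.857]]
wrist_force: [0.2, 0.6, -1.7]
width: 0.143
grip_force: 45.0
```

```bash
python3 st.py
python3 - <<'E'
from path import *
from fk import ik
m=manip.sense();R=m["ee_rot"]
Rg=np.array([[-.856,-.018,.517],[-.03,.999,-.014],[-.517,-.027,-.856]]);Pg=np.array([.5227,.2556,.0765])
U,_,V=np.linalg.svd(Rg);Rg=U@V
y=np.radians(3);Rp=np.array([[np.cos(y),-np.sin(y),0],[np.sin(y),np.cos(y),0],[0,0,1]])
g=Pg-.019*Rg[:,2];o=g+Rp@[.094,0,-.034];v=Rg.T@(o-Pg)
print("pan origin at start",o.round(4),"place TCP",(o-R@v).round(4)," now pan",(m["position"]+R@v).round(4))
Rn=R@Rg.T@Rp;print("pan R",Rn.round(3).tolist())
T=o-R@v;q=m["qpos"][:5]
for W in[(.485,.13,.25),(.485,.145,.15),(.49,.18,.135),T+[-.03,0,.04],T+[0,0,.03],T]:
    q,e=ik(np.array(W),R[:,2],q);print(q,round(e,4))
rows([((.48,.12,.22),0),((.485,.145,.145),0),((.487,.185,.132),0),(T+[-.03,0,.045],0),(T+[0,0,.03],0),(T+[0,0,.006],0)],[4,4,2,5,5,5])
E
```

```text
23.85 [0.4865 0.066  0.2797] [  5.6   1.6 113.8 -11.9  34.8 -74.3] [[-0.858, 0.05, 0.512], [0.018, 0.998, -0.068], [-0.514, -0.049, -0.857]] [ 0.2  0.6 -1.7] 0.1432011599531765 44.98524248600006
grasp pt [0.4767 0.0673 0.296 ]
pan origin at start [0.6067 0.2608 0.0588] place TCP [0.5226 0.2618 0.0768]  now pan [0.5706 0.0651 0.2617]
pan R [[1.0, 0.016, 0.004], [-0.017, 1.0, 0.021], [-0.004, -0.021, 1.0]]
[ 16.8   6.3 114.4 -23.2  32.7] 0.0
[ 19.2  18.4 121.9 -50.1  17.6] 0.0
[ 24.1  21.6 120.  -55.2  19.3] 0.0
[ 34.4  26.5 114.1 -54.3  25.1] 0.0
[ 32.2  28.7 111.5 -53.7  24.2] 0.0
[ 32.2  32.2 112.8 -63.3  21.7] 0.0
[[[0.9, 1.4, 1.1], 0.0, 0.5], [[1.0, 1.4, 1.1], 0.0, 0.5], [[0.9, 1.4, 1.1], 0.0, 0.5], [[0.9, 1.4, 1.1], 0.0, 0.5], [[0.9, 0.8, 1.6], 0.0, 0.5], [[0.9, 0.7, 1.7], 0.0, 0.5], [[0.8, 0.7, 1.6], 0.0, 0.5], [[0.9, 0.7, 1.6], 0.0, 0.5], [[0.3, 2.1, 0.5], 0.0, 0.5], [[0.3, 2.0, 0.5], 0.0, 0.5], [[-0.0, 1.5, 0.1], 0.0, 0.5], [[0.0, 1.6, 0.1], 0.0, 0.5], [[0.1, 1.5, 0.2], 0.0, 0.5], [[0.0, 1.6, 0.1], 0.0, 0.5], [[0.0, 1.5, 0.1], 0.0, 0.5], [[-0.3, 0.1, 0.6], 0.0, 0.5], [[-0.4, 0.0, 0.5], 0.0, 0.5], [[-0.3, 0.1, 0.6], 0.0, 0.5], [[-0.4, 0.0, 0.6], 0.0, 0.5], [[-0.4, 0.1, 0.5], 0.0, 0.5], [[0.3, -0.0, 0.4], 0.0, 0.5], [[0.2, -0.0, 0.5], 0.0, 0.5], [[0.3, 0.0, 0.4], 0.0, 0.5], [[0.2, 0.0, 0.4], 0.0, 0.5], [[0.3, 0.1, 0.4], 0.0, 0.5]] [0.522 0.262 0.083]
```

Request:
{"api": "drive_tool", "payload": {"increments": [[[0.9,1.4,1.1],0,0.5],[[1.0,1.4,1.1],0,0.5],[[0.9,1.4,1.1],0,0.5],[[0.9,1.4,1.1],0,0.5],[[0.9,0.8,1.6],0,0.5],[[0.9,0.7,1.7],0,0.5],[[0.8,0.7,1.6],0,0.5],[[0.9,0.7,1.6],0,0.5],[[0,0,0],0,0.5],[[0,0,0],0,0.5]]}}

```text
time_s: 24.85
position: [0.4855, 0.1445, 0.1456]
ee_rot: [[-0.858, 0.055, 0.511], [0.023, 0.997, -0.068], [-0.513, -0.047, -0.857]]
wrist_force: [-0.1, -1.2, -0.9]
width: 0.137
grip_force: 45.0
```

```bash
python3 st.py
```

```text
24.85 [0.4855 0.1445 0.1456] [ 19.   19.  122.1 -52.1  17.  -21.1] [[-0.858, 0.055, 0.511], [0.023, 0.997, -0.068], [-0.513, -0.047, -0.857]] [-0.1 -1.2 -0.9] 0.1371618497976239 44.985957741737366
grasp pt [0.4758 0.1458 0.1619]
```

Request:
{"api": "drive_tool", "payload": {"increments": [[[0.3,1.4,0.5],0,0.5],[[0.3,1.4,0.5],0,0.5],[[0,1.4,0.1],0,0.5],[[0,1.5,0.1],0,0.5],[[0,1.5,0.1],0,0.5],[[0.1,1.5,0.2],0,0.5],[[0,1.5,0.1],0,0.5],[[0,1.4,0.1],0,0.5],[[0,0,0],0,0.5],[[0,0,0],0,0.5]]}}

```text
time_s: 25.85
position: [0.4947, 0.2594, 0.1222]
ee_rot: [[-0.858, 0.055, 0.511], [0.024, 0.997, -0.068], [-0.514, -0.046, -0.857]]
wrist_force: [0.2, 0.3, -2.0]
width: 0.137
grip_force: 45.0
```

```bash
python3 st.py
python3 - <<'E'
from path import *
T=np.array([.5226,.2618,.0768])
rows([(T+[0,0,.03],0),(T+[0,0,.004],0)],[5,5])
E
```

```text
25.85 [0.4947 0.2594 0.1222] [ 33.9  25.8 113.8 -52.8  25.4  -8. ] [[-0.858, 0.055, 0.511], [0.024, 0.997, -0.068], [-0.514, -0.046, -0.857]] [ 0.2  0.3 -2. ] 0.13695414303160425 44.985864758491516
grasp pt [0.485  0.2606 0.1385]
[[[-0.3, 0.1, 0.5], 0.0, 0.5], [[-0.3, 0.1, 0.6], 0.0, 0.5], [[-0.4, 0.1, 0.5], 0.0, 0.5], [[-0.3, 0.1, 0.6], 0.0, 0.5], [[-0.3, 0.1, 0.5], 0.0, 0.5], [[0.3, -0.0, 0.5], 0.0, 0.5], [[0.2, 0.0, 0.4], 0.0, 0.5], [[0.3, 0.0, 0.5], 0.0, 0.5], [[0.3, 0.1, 0.4], 0.0, 0.5], [[0.2, -0.0, 0.5], 0.0, 0.5]] [0.523 0.262 0.081]
```

Request:
{"api": "drive_tool", "payload": {"increments": [[[-0.3,0.1,0.5],0,0.5],[[-0.3,0.1,0.6],0,0.5],[[-0.4,0,0.5],0,0.5],[[-0.3,0,0.6],0,0.5],[[-0.3,0,0.5],0,0.5],[[0.3,0,0.5],0,0.5],[[0.2,0,0.4],0,0.5],[[0.3,0,0.5],0,0.5],[[0.3,0,0.4],0,0.5],[[0.2,0,0.3],0,0.5]]}}

```text
time_s: 26.85
position: [0.5219, 0.2578, 0.0818]
ee_rot: [[-0.858, 0.056, 0.511], [0.024, 0.997, -0.068], [-0.513, -0.046, -0.857]]
wrist_force: [-0.2, 0.2, -1.3]
width: 0.14
grip_force: 45.0
```

Request:
{"api": "drive_tool", "payload": {"increments": [[[0.05,0,0.08],0,0.5],[[0.05,0,0.08],0,0.5],[[0,0,0],0,0.5],[[0,0,0],0,0.5],[[0,0,0],0,0.5],[[0,0,0],0,0.5],[[0,0,0],0,0.5],[[0,0,0],0,0.5],[[0,0,0],0,0.5],[[0,0,0],0,0.5]]}}

```text
time_s: 27.85
position: [0.522, 0.2578, 0.0804]
ee_rot: [[-0.858, 0.056, 0.511], [0.024, 0.997, -0.068], [-0.514, -0.046, -0.857]]
wrist_force: [0.5, -0.2, -1.9]
width: 0.139
grip_force: 45.0
```

```bash
python3 st.py
```

```text
27.85 [0.522  0.2578 0.0804] [ 31.8  31.7 113.1 -62.7  21.6   1. ] [[-0.858, 0.056, 0.511], [0.024, 0.997, -0.068], [-0.514, -0.046, -0.857]] [ 0.5 -0.2 -1.9] 0.13937434200525164 44.985989928245544
grasp pt [0.5123 0.2591 0.0967]
```

Request:
{"api": "drive_tool", "payload": {"increments": [[[0.05,0.1,0.08],0,0.5],[[0.05,0.1,0.08],0,0.5],[[0.05,0.1,0.08],0,0.5],[[0.05,0,0.08],0,0.5],[[0,0,0],0,0.5],[[0,0,0],0,0.5],[[0,0,0],0,0.5],[[0,0,0],0,0.5],[[0,0,0],0,0.5],[[0,0,0],0,0.5]]}}

```text
time_s: 28.85
position: [0.5223, 0.2606, 0.0771]
ee_rot: [[-0.857, 0.056, 0.512], [0.025, 0.997, -0.068], [-0.515, -0.046, -0.856]]
wrist_force: [-4.1, -2.9, 9.1]
width: 0.139
grip_force: 45.0
```

```bash
python3 st.py
```

```text
28.85 [0.5223 0.2606 0.0771] [ 32.1  32.2 113.  -63.7  21.6   2.3] [[-0.857, 0.056, 0.512], [0.025, 0.997, -0.068], [-0.515, -0.046, -0.856]] [-4.1 -2.9  9.1] 0.13901768606452838 44.99443173408508
grasp pt [0.5125 0.2619 0.0933]
```

Request:
{"api": "drive_tool", "payload": {"increments": [[[0,0,0],0,2],[[0,0,0],0,2.5],[[0,0,0],0,3],[[0,0,0],0,4],[[0,0,0],0,6],[[0,0,0],0,8],[[0,0,0],0,8],[[0,0,0],0,8],[[0,0,0],0,8],[[0,0,0],0,8]]}}

```text
time_s: 29.85
position: [0.5221, 0.2606, 0.0765]
ee_rot: [[-0.858, 0.056, 0.511], [0.024, 0.997, -0.068], [-0.514, -0.046, -0.857]]
wrist_force: [-0.1, 0.5, 0.3]
width: 0.87
grip_force: 0.0
```

Request:
{"api": "drive_tool", "payload": {"increments": [[[0,0,-0.5],0,8],[[0,0,-1],0,8],[[0,0,-1.5],0,8],[[0,0,-2],0,8],[[0,0,-2],0,8],[[0,0,-2],0,8],[[0,0,-2],0,8],[[0,0,-1.5],0,8],[[0,0,0],0,8],[[0,0,0],0,8]]}}

```text
time_s: 30.85
position: [0.4581, 0.2693, 0.1838]
ee_rot: [[-0.857, 0.055, 0.512], [0.024, 0.997, -0.067], [-0.514, -0.045, -0.856]]
wrist_force: [0.0, -0.2, -0.7]
width: 0.876
grip_force: 0.0
```

```bash
python3 st.py; python3 -c "
from path import *
w=grab('wrist','7');s=grab('scene','7');e=grab('side','7')
W=np.ascontiguousarray(w['color'][::-1,::-1,::-1])
cv2.imwrite('pics/c7.png',np.vstack([np.hstack([cv2.resize(W,(400,300)),crop(s,280,140,110,110,300,300)]),np.hstack([crop(s,170,190,120,120,350,300),crop(e,230,130,120,120,350,300)])]))"
```

```text
30.85 [0.4581 0.2693 0.1838] [ 38.   17.8 112.5 -41.4  33.9 -17.7] [[-0.857, 0.055, 0.512], [0.024, 0.997, -0.067], [-0.514, -0.045, -0.856]] [ 0.  -0.2 -0.7] 0.8757687102077109 0.0
grasp pt [0.4484 0.2706 0.2   ]
```

View pics/c7.png

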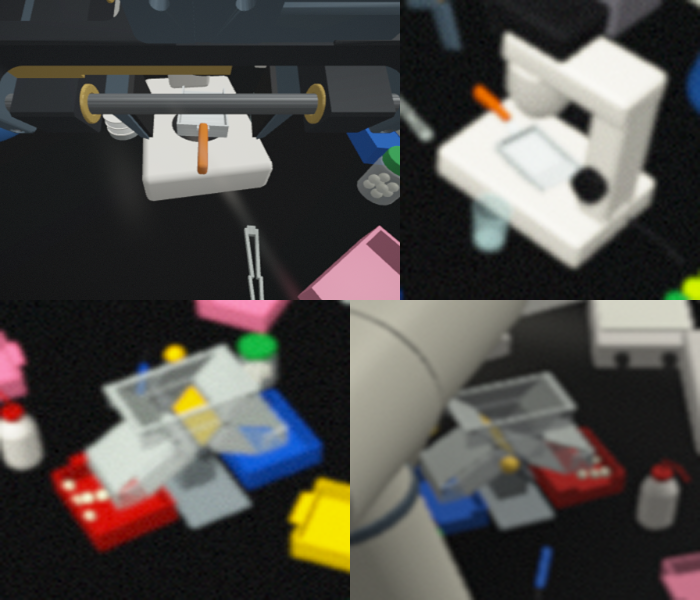

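The empty pan stands on the stage. Five balls lie in the red tray, at crop points (68,485), (80,497), (89,498), (103,494) and (90,515). The flap is over and the gripper is clear, so I'm handing in.

```bash
python3 -c "
from bench import manip
print(manip.hand_in())"
```

```text
the job is handed in; nothing more can be done
None
```

The job is done and handed in: the flap is fully over to the reject side, all five balls are in the red tray, and the empty pan is back on the microscope's stage plate, finished at about 31 s of the 72 s allowed.

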